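# Scrub the blending tool's tip and stand it in the mug

## Task

Clean the blending tool that leans in the brass pen stand: holding it about upright, dip its orange tip into the white scrubbing pot and gently press the sprung yellow disc inside down by about 5 mm near its middle, without ramming it against its stop. Then put the tool away tip down in the blue mug, lowering it right to the bottom before letting go; leave the stamp, the ink pad and the jar where they are, and do not tip the mug over.

Things in the scene. Friction and masses are not known exactly. Their poses are not given: they have to be found in the camera images.
- tool: Blending tool, 170 mm long, 35 g. Origin at its tip's end, +z along the tool to the handle's end. Orange rubber tip (0-30 mm, radius 3 to 6 mm), aluminium ferrule (30-65 mm, radius 6.5 mm), blue square handle (65-165 mm, 12 x 12 mm, sides along x and y), white cap. Starts tip down in the stand's tube, leaning about 0.42 rad towards the stand's -x, its y axis level.
- tool_tip (a point): The end of the tool's orange tip (the tool's origin).
- stand: Pen stand, fixed: dark wooden base 90 x 70 x 12 mm with a brass tube, 26 mm outer and 18 mm inner diameter, slanting 0.25 rad from vertical towards the stand's -x. The tube's mouth is about 65 mm above the desk; the tool sits 45 mm deep in it. Origin: centre of the base's underside.
- pot: Fixed open white pot, green band, 70 mm outer and 62 mm inner diameter, 80 mm high. Origin: centre of underside, z up. Inside, a level yellow disc (58 mm diameter) on a spring: its top rests at an unreported height, different each time, 20 to 50 mm above the pot's underside; it gives 1 mm for each 0.8 N, down to a hard stop after 12 mm (about 10 N).
- pot_rim (a point): Centre of the pot's mouth, 80 mm above its underside.
- mug: Blue mug, loose, 0.35 kg, 76 mm outer diameter, 95 mm high, wall 4 mm, handle at its +y side reaching about 35 mm out. Origin: centre of its underside, z up.
- mug_in (a point): Centre of the mug's inner floor; the rim is about 90 mm above it.
- stamp: Wooden stamp block, 55 x 65 x 28 mm, a bystander. Origin: centre of its underside.
- inkpad: Black ink pad with a blue top, 70 x 70 x 20 mm, a bystander. Origin: centre of its underside.
- jar: Small clear jar with a white lid, 52 mm diameter, 50 mm high, a bystander. Origin: centre of its underside.

How it is judged:
By the outcome, as a careful person would: the job done as asked, in the order asked, and still so for the second after the job is handed in, with the robot touching nothing.
It also fails if it takes over 54 s, if anything falls off the work surface, if the arm or the gripper's body presses on something with over 40 N, if the wrist force passes 120 N, or if a joint passes its speed limit or range.

## Robot

A 7-joint arm with a two-finger parallel gripper is mounted at the origin on the work surface. World frame = base frame: x ahead of the robot, y to its left, z up, the work surface at z = 0. Lengths are in m, angles in rad, forces in N, time in s.
With the tool pointing down it reaches from about 0.35 to 0.9 m from the base axis. Payload 8.1 kg.
Tool frame: the origin (TCP) lies at the very end of the fingers, on their centre line; the grasp point (between the pads) lies 19 mm behind it; z points along the fingers, y is the line along which they close (so a half turn about z gives the same grasp; the last joint's range is limited). The gripper opens to 92 mm and grips with 3 to 60 N. Pads are 19 mm wide; open, the fingers measure 130 mm over their backs; the gripper's body (75 mm by 190 mm) begins 47 mm behind the grasp point.
Start: joints at [-1.412, 0.434, 0.025, 1.573, -0.012, 1.134, -0.075], TCP at [0.162, 0.604, 0.227] pointing down, gripper open.
Joint ranges: [-2.62, 2.62], [-0.44, 2.09], [-1.27, 1.32], [0.08, 2.57], [-1.32, 4.46], [0.12, 2], [-2.74, 2.74]. Speed limits (rad/s): [2.22, 2.22, 3.01, 3.01, 3.14, 3.14, 3.14].

## Interface

Orientations are given as a rotation vector (axis times angle).
In Python, from cell import observe, get_image, sign_off, find_in, trace, place_of gives the robot as it stands. The module is installed in compiled form; this text tells all that it offers.
- The arm moves only by the shell command python3 -m handwheel 'ROWS' [OPENING] [FORCE]. ROWS is JSON, a list of rows, each a list of 6 numbers: the shift along the tool's x, y, z each as a share of 0.02 m, from -1 to 1, then the turn, a rotation vector about the tool's x, y, z each as a share of 4 degrees, from -1 to 1. A call has 1 to 8 rows; each row shifts and turns the commanded pose from where the row before left it, along the tool's axes as they then stand; what a row does not reach is not made up. A row lasts 1/12 s, in which the tool goes at most 41.7 mm and 7.16 degrees, less where a joint would pass 70% of its speed; a pose out of reach is approached as far as the arm can. A call with a number of a shift or a turn outside -1 to 1 is refused whole. A call with a gripper value outside its range is refused whole. OPENING is the opening, from 0 (shut) to 1 (fully open), set as the call begins (- or left out, the last holds). The fingers move at their own pace and stop on an object; FORCE is the grip in N (left out, the last holds). Time passes only in rows, so rows that do not move let the fingers close. It gives the time, the measured TCP pose, the force, the opening and the grip force at its end, in the units of the state.
- observe(): the state, without advancing time (a new reading comes with each control period).
- get_image(name): name is "side" or "top"; returns a dict with "image" (480x640x3 uint8, red, green, blue), "fx", "fy", "cx", "cy" (pixels), "position" and "orientation" of the camera in the world. Camera axes: x right, y down, z forward; pixel columns grow to the right and rows downward; lengths in m; the calibration is good to about 2 mm. A picture is of the moment at which its call begins. There is no depth.
- sign_off(): hands the job in; it is judged then, once.
Trained networks look in the newest picture that a camera, given by its name, has taken for a name from the list of things; names that differ only in an ending like _2 or _b are one class to them, and where a whole thing is asked for, a point or a joint stands for the part that bears it (a point fixed in the world has none). Each returns a list of dicts, best first, with "score" (0 to 1); they miss things now and then, are a little off and sometimes report something else, mostly with a low value. They report only what shows in the picture. A call takes as long as a camera call.
- find_in(label, camera): "rect" ([centre column, centre row, width, height] as shares, 0 to 1, of the picture: columns of its width, rows of its height, round what is visible of it).
- trace(label, camera): "region" (480x640 bool, what is visible of it) and "rect" ([centre column, centre row, width, height] as shares, 0 to 1, of the picture: columns of its width, rows of its height, round what is visible of it).
- place_of(label, camera): "point" ([column, row] as shares, 0 to 1, of the picture: columns of its width, rows of its height: a listed point, or the origin of a listed thing).
The state is a dict: "clock": time; "joints": joint angles; "dq": joint speeds; "joint_efforts": joint torques, N m; "position": TCP position; "ee_rot": TCP orientation; "force": force on the tool from outside, world axes, zero at the start; "ft_torque": the same for the moment, N m; "width": opening from 0.0 (shut) to 1.0 (fully open); "gripper_force": force on a finger pad.
Only numpy, scipy, OpenCV 4.12 (cv2) and the standard library are available. Lean on these libraries where they do the work, as an engineer would, in place of code of your own. Each camera call takes 0.05 s, during which the arm holds its last target. There are 200 camera calls.

## Working session

There is one attempt and no reset: what is moved stays moved. The work goes in short steps, Python scripts to look and compute and a shell command to move; the robot and the scene stay as the last step left them, time stands still between calls to the robot, and variables do not carry over. Pictures are saved under pics/ and viewed, at most 10 in all, crops included, and the job is handed in when it is done.

```bash
mkdir -p pics
cat > h.py <<'E'
import numpy as np, cv2
from cell import *
from scipy.spatial.transform import Rotation as R
def ray(im,u,v):
    o=np.array(im["orientation"]); Rm=R.from_rotvec(o).as_matrix() if o.size==3 else (o if o.shape==(3,3) else R.from_quat(o).as_matrix())
    d=Rm@np.array([(u-im["cx"])/im["fx"],(v-im["cy"])/im["fy"],1]); return np.array(im["position"]),d/np.linalg.norm(d)
def tri(r1,r2):
    (p,a),(q,b)=r1,r2; A=np.c_[a,-b]; s=np.linalg.lstsq(A,q-p,rcond=None)[0]
    x,y=p+s[0]*a,q+s[1]*b; return (x+y)/2,np.linalg.norm(x-y)
def onz(r,z): return r[0]+r[1]*(z-r[0][2])/r[1][2]
def proj(im,P):
    Rm=R.from_rotvec(im["orientation"]).as_matrix(); c=Rm.T@(np.array(P)-im["position"]); return im["cx"]+im["fx"]*c[0]/c[2],im["cy"]+im["fy"]*c[1]/c[2]
def save(n,im,box=None,k=1):
    a=im["image"][:,:,::-1]
    if box: a=a[box[1]:box[3],box[0]:box[2]]
    cv2.imwrite("pics/"+n,cv2.resize(a,None,fx=k,fy=k))
E
python3 - <<'E'
from h import *
s=observe(); print(s)
I={c:get_image(c) for c in("side","top")}
for c in I: save(c+"0.png",I[c]); print(c,I[c]["position"],I[c]["orientation"],I[c]["fx"],I[c]["cx"],I[c]["cy"])
for l in["tool","tool_tip","stand","pot","pot_rim","mug","mug_in","stamp","inkpad","jar"]:
    r={}
    for c in I:
        p=place_of(l,c)[:1]
        if p: u,v=p[0]["point"][0]*640,p[0]["point"][1]*480; r[c]=ray(I[c],u,v); print(l,c,round(u),round(v),round(p[0]["score"],2),onz(r[c],0).round(3))
    if len(r)==2: x,e=tri(r["side"],r["top"]); print("   ",x.round(4),round(e,4))
E
```

```text
{'clock': 0.0, 'joints': array([-1.4115982 ,  0.43522277,  0.02496185,  1.57406968, -0.0115453 ,
        1.13398384, -0.07507849]), 'dq': array([ 6.86748369e-04, -7.51867851e-05,  3.70971400e-04,  1.25150859e-03,
       -3.22533416e-04,  1.36396479e-03, -5.22224112e-06]), 'joint_efforts': array([-2.70514602e-04, -6.67854381e+01,  9.85001698e-01, -3.14455068e+01,
       -6.05170336e-02,  4.29061381e-02,  1.55877533e-04]), 'position': array([0.16169924, 0.60321155, 0.22595559]), 'ee_rot': array([-4.10078868e-01, -3.11469603e+00,  2.41910980e-03]), 'force': array([ 0.92198833, -0.1120789 , -0.33132723]), 'ft_torque': array([0.02942805, 0.02760011, 0.01112116]), 'gripper_force': 0.0, 'width': 1.0002663010022668}
side [ 0.26243047 -0.48595073  0.45346994] [-2.09409865  0.60953433 -0.30717399] 455.3727891164536 320.4841902472634 234.68843872331837
top [0.47366    0.02234137 0.9436942 ] [-2.20517921  2.17222645 -0.09452018] 507.0993245080745 327.8851187613556 241.2092821290571
tool side 425 365 0.65 [ 0.57 -0.23  0.  ]
tool top 199 259 0.59 [0.507 0.251 0.   ]
    [ 0.6097  0.0827 -0.1607] 
[... 363 characters left out ...]
 501 262 0.79 [ 0.51  -0.312  0.   ]
    [ 0.507  -0.2811  0.0876] 0.0009
mug side 287 266 0.61 [0.522 0.04  0.   ]
mug top 314 255 0.59 [0.519 0.037 0.   ]
    [0.5192 0.0362 0.0033] 0.0016
mug_in side 291 264 0.98 [ 0.528  0.039 -0.   ]
mug_in top 314 254 0.97 [0.52  0.037 0.   ]
    [0.5229 0.0354 0.0041] 0.0064
stamp side 352 211 0.83 [0.708 0.122 0.   ]
stamp top 273 154 0.89 [0.708 0.118 0.   ]
    [0.7064 0.1183 0.0027] 0.0025
inkpad side 218 311 0.68 [0.388 0.001 0.   ]
inkpad top 336 330 0.59 [ 0.38  -0.005  0.   ]
    [ 0.3834 -0.0055  0.0073] 0.006
jar side 447 279 0.74 [ 0.713 -0.124  0.   ]
jar top 400 155 0.91 [ 0.71  -0.123  0.   ]
    [ 7.112e-01 -1.237e-01  5.000e-04] 0.0028
```

View pics/side0.png

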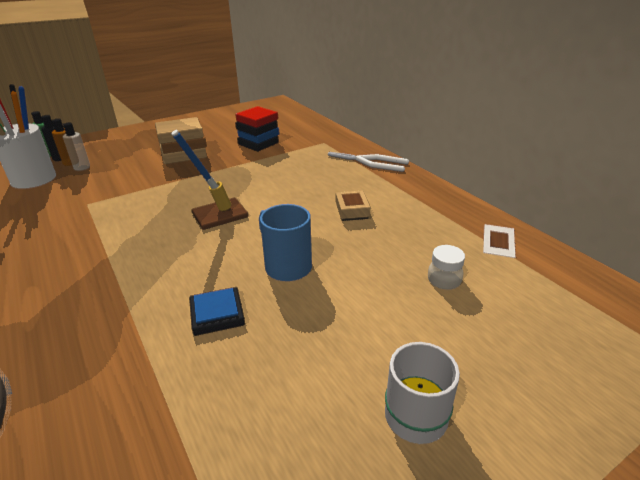

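View pics/top0.png

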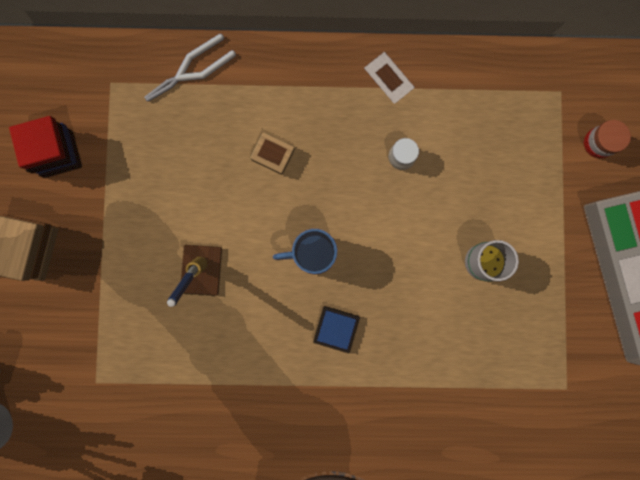

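The side view shows the cap at (177,134) and the tube mouth near (218,185). In the top view the cap is at (171,302) and the mouth at (195,264). The mug is at top (314,252) with its handle to the left, and the pot is at top (492,261) with the yellow disc visible.

```bash
cat >> h.py <<'E'
def plan(P,z,y,N):
    "rows to reach TCP P with tool z axis z and closing line y (either sense)"
    s=observe(); p=np.array(s["position"]); Rc=R.from_rotvec(s["ee_rot"]).as_matrix()
    z=np.array(z,float)/np.linalg.norm(z); best=None
    for sg in(1,-1):
        Y=sg*np.array(y,float); Y-=z*(Y@z); Y/=np.linalg.norm(Y)
        w=R.from_matrix(Rc.T@np.c_[np.cross(Y,z),Y,z]).as_rotvec()
        if best is None or np.linalg.norm(w)<np.linalg.norm(best): best=w
    S=sum(R.from_rotvec(best*k/N).as_matrix() for k in range(N))
    d=np.linalg.solve(S,Rc.T@(np.array(P)-p))
    print("N",N,"row",np.r_[d/.02,np.degrees(best)/N/4].round(3))
E
python3 - <<'E'
from h import *
I={c:get_image(c) for c in("side","top")}
n=[];ends={}
for c in I:
    t=trace("tool",c); print(c,[(round(q["score"],2),np.round(q["rect"],3),q["region"].sum()) for q in t][:2])
    ys,xs=np.nonzero(t[0]["region"]); X=np.c_[xs,ys].astype(float)
    vx,vy,x0,y0=cv2.fitLine(X.astype(np.float32),cv2.DIST_HUBER,0,.01,.01).ravel()
    s=(X-[x0,y0])@[vx,vy]; a=(x0+vx*s.min(),y0+vy*s.min()); b=(x0+vx*s.max(),y0+vy*s.max()); print(a,b)
    r1,r2=ray(I[c],*a),ray(I[c],*b); n.append((np.cross(r1[1],r2[1]),r1[0])); ends[c]=(a,b)
d=np.cross(n[0][0],n[1][0]); d/=np.linalg.norm(d); d*=np.sign(d[2])
A=np.array([n[0][0]/np.linalg.norm(n[0][0]),n[1][0]/np.linalg.norm(n[1][0])]); 
x0=np.linalg.lstsq(np.vstack([A,d]),[A[0]@n[0][1],A[1]@n[1][1],0],rcond=None)[0]
print("dir",d,"lean",np.arccos(d[2]),"az",np.degrees(np.arctan2(d[1],d[0])))
for c in ends:
  for e in ends[c]:
    x,err=tri((x0,d),ray(I[c],*e)); print(c,x.round(4),round(err,4))
E
```

```text
side [(0.61, array([0.301, 0.336, 0.071, 0.106]), np.int64(563))]
(np.float64(173.36189913297386), np.float64(130.4709815182468)) (np.float64(215.40816950772376), np.float64(187.43682611042928))
top [(0.64, array([0.288, 0.598, 0.046, 0.089]), np.int64(437))]
(np.float64(168.0697610168098), np.float64(306.3777147140736)) (np.float64(195.36474512958605), np.float64(265.57504669950913))
dir [-0.40932701  0.01677033  0.91223361] lean 0.4220927366584627 az 177.65387538286595
side [0.4342 0.2478 0.1808] 0.0
side [0.488  0.2456 0.0608] 0.0
top [0.4304 0.248  0.1892] 0.0
top [0.4943 0.2453 0.0468] 0.0
```

Run:
```python
from h import *
d=np.array([-.4093,.0168,.9122]); P=np.array([.4354,.2477,.178])-.054*d
print(P,P+.1*d); plan(P+.1*d,-d,[.041,.999,0],32)
```

```text
[0.4575022 0.2467928 0.1287412] [0.4165722 0.2484728 0.2199612]
N 32 row [-0.472 -0.488  0.105 -0.021 -0.188 -0.097]
```

```bash
for i in 1 2 3 4; do python3 -m handwheel '[[-0.472,-0.488,0.105,-0.02,-0.188,-0.097],[-0.472,-0.488,0.105,-0.02,-0.188,-0.097],[-0.472,-0.488,0.105,-0.02,-0.188,-0.097],[-0.472,-0.488,0.105,-0.02,-0.188,-0.097],[-0.472,-0.488,0.105,-0.02,-0.188,-0.097],[-0.472,-0.488,0.105,-0.02,-0.188,-0.097],[-0.472,-0.488,0.105,-0.02,-0.188,-0.097],[-0.472,-0.488,0.105,-0.02,-0.188,-0.097]]' 1 15 | tail -3; done
python3 - <<'E'
from h import *
d=np.array([-.4093,.0168,.9122]); P=np.array([.4354,.2477,.178])-.054*d
plan(P+.1*d,-d,[.041,.999,0],2); plan(P,-d,[.041,.999,0],8)
print(observe()["joints"])
E
```

```text
force: [0.5, 0.7, -0.2]
width: 0.998
gripper_force: 0.0
force: [-0.4, -0.5, 0.9]
width: 1.0
gripper_force: 0.0
force: [0.4, 0.4, -1.1]
width: 1.0
gripper_force: 0.0
force: [-0.3, 0.4, -0.3]
width: 0.997
gripper_force: 0.0
N 2 row [ 0.02   0.028 -0.001 -0.014  0.006  0.001]
N 8 row [ 0.005  0.008  0.625 -0.003  0.001  0.   ]
[-1.13729666  0.04616761  0.23956145  2.21345198  0.52633214  0.69646921
  0.25373034]
```

```bash
python3 -m handwheel '[[0,0,0.625,0,0,0],[0,0,0.625,0,0,0],[0,0,0.625,0,0,0],[0,0,0.625,0,0,0],[0,0,0.625,0,0,0],[0,0,0.625,0,0,0],[0,0,0.625,0,0,0],[0,0,0.625,0,0,0]]'; python3 -m handwheel '[[0,0,0,0,0,0]]' 0.45
python3 - <<'E'
from h import *
im=get_image("side"); save("s1.png",im,(100,60,340,240),3)
im=get_image("top"); save("t1.png",im,(100,200,300,350),3)
E
```

```text
clock: 4.63
position: [0.458, 0.2461, 0.1285]
ee_rot: [0.056, 2.719, -0.014]
force: [0.6, 0.1, 0.7]
width: 1.002
gripper_force: 0.0
clock: 4.72
position: [0.4577, 0.2453, 0.1273]
ee_rot: [0.057, 2.72, -0.018]
force: [0.2, -0.8, 0.1]
width: 0.964
gripper_force: 0.0
```

View pics/s1.png

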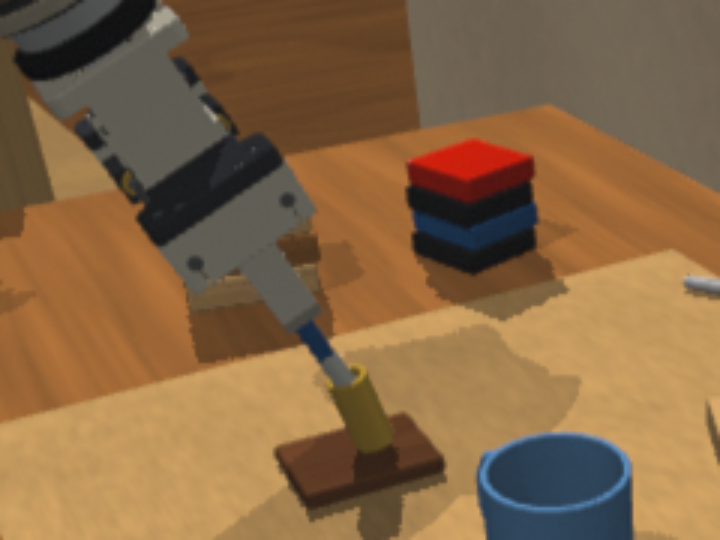

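The near finger covers the tool, and the blue handle comes out below it at crop (315,340), in line with the fingers. I'll close now.

```bash
for i in 1 2; do python3 -m handwheel '[[0,0,0,0,0,0],[0,0,0,0,0,0],[0,0,0,0,0,0],[0,0,0,0,0,0],[0,0,0,0,0,0],[0,0,0,0,0,0]]' 0 30; done
```

```text
clock: 5.32
position: [0.4573, 0.2466, 0.129]
ee_rot: [0.057, 2.719, -0.014]
force: [0.8, 0.6, -0.1]
width: 0.455
gripper_force: 0.0
clock: 5.82
position: [0.4572, 0.2465, 0.1288]
ee_rot: [0.057, 2.72, -0.015]
force: [-0.5, 0.1, 0.2]
width: 0.13
gripper_force: 30.0
```

```bash
python3 -m handwheel '[[0,0,-0.3,0,0,0],[0,0,-0.5,0,0,0],[0,0,-0.5,0,0,0],[0,0,-0.5,0,0,0],[0,0,-0.5,0,0,0],[0,0,-0.5,0,0,0],[0,0,-0.6,0,0,0],[0,0,-0.6,0,0,0]]'
python3 - <<'E'
from h import *
plan([.43,.22,.26],[0,0,-1],[.041,.999,0],16)
get_image("side"); get_image("top")
for c in("side","top"):
  for q in trace("tool",c)[:1]: print(c,q["score"],q["rect"])
E
```

```text
clock: 6.48
position: [0.424, 0.2478, 0.2025]
ee_rot: [0.057, 2.72, -0.015]
force: [0.3, -0.0, -1.1]
width: 0.131
gripper_force: 30.0
N 16 row [-0.062 -0.086 -0.171 -0.002  0.377 -0.001]
side 0.88 [0.2868, 0.3056, 0.0623, 0.0996]
top 0.57 [0.272, 0.6209, 0.0467, 0.0781]
```

```bash
for i in 1 2; do python3 -m handwheel '[[-0.062,-0.086,-0.171,0,0.377,0],[-0.062,-0.086,-0.171,0,0.377,0],[-0.062,-0.086,-0.171,0,0.377,0],[-0.062,-0.086,-0.171,0,0.377,0],[-0.062,-0.086,-0.171,0,0.377,0],[-0.062,-0.086,-0.171,0,0.377,0],[-0.062,-0.086,-0.171,0,0.377,0],[-0.062,-0.086,-0.171,0,0.377,0]]' | grep pos; done
python3 - <<'E'
from h import *
a=np.array([.507,-.281,.26])
# yaw turns freely with the base swing
for ang in (87.65,60,30): plan(a,[0,0,-1],[np.cos(np.radians(ang)),np.sin(np.radians(ang)),0],32)
print(observe()["joints"])
I={c:get_image(c) for c in("side","top")}
for l in["tool_tip","pot_rim","mug_in"]:
    r={}
    for c in I:
        p=place_of(l,c)[:1]
        if p: r[c]=ray(I[c],p[0]["point"][0]*640,p[0]["point"][1]*480); print(l,c,round(p[0]["score"],2),np.array(p[0]["point"])*[640,480])
    if len(r)==2: print(tri(r["side"],r["top"]))
save("s2.png",I["side"],(60,60,460,360),2)
E
```

```text
position: [0.4245, 0.2338, 0.2302]
position: [0.4306, 0.2198, 0.2584]
N 32 row [-0.152 -0.777 -0.002 -0.001 -0.001 -0.001]
N 32 row [-0.331 -0.727 -0.002 -0.001 -0.     0.215]
N 32 row [-0.52  -0.642 -0.002 -0.002 -0.     0.45 ]
[-0.86130347  0.17244824  0.3268543   1.87779854 -0.06005143  1.10400531
  1.01618069]
tool_tip side 0.78 [180.416 156.576]
pot_rim side 0.8 [423.424 367.296]
pot_rim top 0.87 [499.584 259.008]
(array([ 0.51122965, -0.27936132,  0.08288361]), np.float64(0.002825565400392589))
mug_in side 0.98 [291.52  265.296]
mug_in top 0.81 [316.288 255.216]
(array([0.52113685, 0.03154363, 0.0056563 ]), np.float64(0.0075111665141364675))
```

View pics/s2.png

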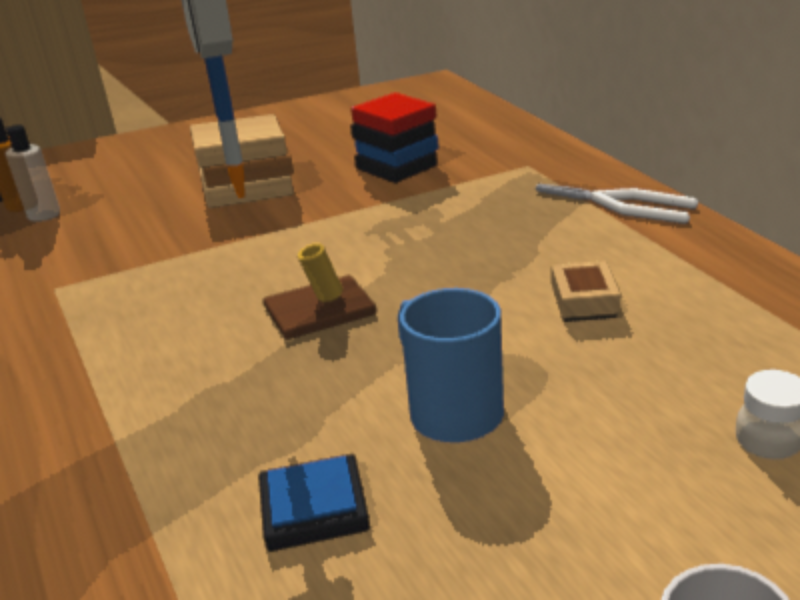

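Run:
```python
from h import *
I={c:get_image(c) for c in("side","top")}
s=observe(); p=s["position"]; print(p,s["ee_rot"],R.from_rotvec(s["ee_rot"]).as_matrix()[:,2])
for L in(0,.106,.111,.116,.121): print(L,proj(I["side"],p-[0,0,L]))
# orange tip pixels in both views
for c in I:
    h=cv2.cvtColor(I[c]["image"],cv2.COLOR_RGB2HSV); u,v=proj(I[c],p-[0,0,.1]); print(c,u,v)
    m=cv2.inRange(h,(8,190,120),(18,255,255)); ys,xs=np.nonzero(m); k=(abs(xs-u)<25)&(abs(ys-v)<25); xs,ys=xs[k],ys[k]
    if len(xs): print(len(xs),xs.min(),xs.max(),ys.min(),ys.max(),xs[ys==ys.max()], [xs[ys==y].mean() for y in np.unique(ys)])
```

```text
[0.43021266 0.22046987 0.25909893] [ 6.54925645e-02  3.14039794e+00 -2.47658360e-03] [ 4.77905709e-04 -1.58720747e-03 -9.99998626e-01]
0 (np.float64(166.13962474338732), np.float64(86.49541685555181))
0.106 (np.float64(179.32976432894213), np.float64(152.46316181446102))
0.111 (np.float64(179.89988324990986), np.float64(155.3144932450879))
0.116 (np.float64(180.46572084488344), np.float64(158.14441251252748))
0.121 (np.float64(181.027325159591), np.float64(160.9531599075152))
side 178.63990154529324 149.01295631260018
4 175 178 148 157 [178] [np.float64(175.0), np.float64(176.0), np.float64(177.0), np.float64(178.0)]
top 192.00394659853396 305.72089022226777
```

```bash
for i in 1 2 3 4; do python3 -m handwheel '[[-0.156,-0.777,0,0,0,0],[-0.156,-0.777,0,0,0,0],[-0.156,-0.777,0,0,0,0],[-0.156,-0.777,0,0,0,0],[-0.156,-0.777,0,0,0,0],[-0.156,-0.777,0,0,0,0],[-0.156,-0.777,0,0,0,0],[-0.156,-0.777,0,0,0,0]]' | grep -E "pos|force:"; done; python3 -m handwheel '[[0,0,0,0,0,0],[0,0,0,0,0,0]]'
python3 - <<'E'
from h import *
I={c:get_image(c) for c in("side","top")}
s=observe(); p=s["position"]; print(p,R.from_rotvec(s["ee_rot"]).as_matrix().round(3),s["joints"])
for c in I: print(c,"tip exp",proj(I[c],p-[0,0,.115]),"rim",[proj(I[c],[.509,-.28,.08])])
for l in["tool_tip","pot_rim"]:
    r={}
    for c in I:
        q=place_of(l,c)[:1]
        if q: r[c]=ray(I[c],q[0]["point"][0]*640,q[0]["point"][1]*480); print(l,c,round(q[0]["score"],2),np.array(q[0]["point"])*[640,480])
    if len(r)==2: print(tri(r["side"],r["top"]))
save("s3.png",I["side"],(320,200,520,460),2)
E
```

```text
position: [0.4502, 0.0944, 0.2595]
force: [0.0, 1.1, -1.6]
gripper_force: 30.0
position: [0.4699, -0.0308, 0.2597]
force: [0.3, 0.4, -0.5]
gripper_force: 30.0
position: [0.4896, -0.1561, 0.2599]
force: [0.7, -0.7, 0.3]
gripper_force: 30.0
position: [0.5094, -0.2812, 0.26]
force: [0.7, 0.3, -0.4]
gripper_force: 30.0
clock: 11.35
position: [0.509, -0.2813, 0.2598]
ee_rot: [0.069, 3.141, -0.003]
force: [0.5, 0.3, -0.7]
width: 0.128
gripper_force: 30.0
[ 0.50930206 -0.27982796  0.25982563] [[-0.999  0.042  0.   ]
 [ 0.042  0.999 -0.001]
 [-0.    -0.001 -1.   ]] [-0.0428978   0.37033694  0.63098148  1.67351185 -0.23285235  1.1735024
  2.17560383]
side tip exp (np.float64(431.3103570803433), np.float64(324.19085181375453)) rim [(np.float64(423.29104986325103), np.float64(370.3861648860733))]
top tip exp (np.float64(513.0241132544704), np.float64(259.3953163580849)) rim [(np.float64(498.8690961426263), np.float64(261.0482484142742))]
tool_tip side 0.96 [430.528 323.184]
pot_rim side 0.62 [423.232 366.72 ]
pot_rim top 0.66 [499.584 259.392]
(array([ 0.51071364, -0.27915694,  0.08384301]), np.float64(0.0023807364442105135))
```

View pics/s3.png

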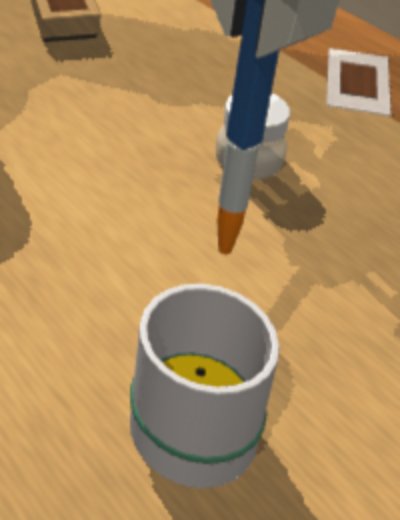

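The tip is at (431,323), which matches the prediction, and it hangs straight above the pot mouth. The disc's far edge is at about (420,376). I'll estimate the disc height from that edge, then go down.

```bash
python3 - <<'E'
from h import *
I=get_image("side"); h=cv2.cvtColor(I["image"],cv2.COLOR_RGB2HSV)
m=cv2.inRange(h,(22,180,100),(32,255,255)); ys,xs=np.nonzero(m); k=(abs(xs-420)<30)&(abs(ys-385)<20); xs,ys=xs[k],ys[k]
C=np.array([.509,-.280])
for u in (412,416,420,424,428):
    v=ys[xs==u].min()-.5; p,d=ray(I,u,v); f=p[:2]-C; r=np.roots([d[:2]@d[:2],2*f@d[:2],f@f-.029**2]); print(u,v,(p+d*r.real.max())[2].round(4))
E
python3 -m handwheel '[[0,0,0.7,0,0,0],[0,0,0.7,0,0,0],[0,0,0.7,0,0,0],[0,0,0.7,0,0,0],[0,0,0.7,0,0,0],[0,0,0.5,0,0,0],[0,0,0.3,0,0,0]]'; python3 -m handwheel '[[0,0,0,0,0,0],[0,0,0,0,0,0]]'
```

```text
412 377.5 0.0327
416 377.5 0.0327
420 377.5 0.0335
424 378.5 0.0335
428 380.5 0.0327
clock: 12.28
position: [0.509, -0.2803, 0.1729]
ee_rot: [-0.066, -3.14, 0.002]
force: [-0.6, -0.9, -0.5]
width: 0.131
gripper_force: 30.0
clock: 12.45
position: [0.5094, -0.2809, 0.1743]
ee_rot: [0.066, 3.14, -0.003]
force: [-0.2, 0.8, -0.7]
width: 0.129
gripper_force: 30.0
```

```bash
cat > f.py <<'E'
from h import *
F=[];Z=[]
for i in range(8): get_image("top"); s=observe(); F.append(s["force"]); Z.append(s["position"][2])
print("F",np.mean(F,0).round(2),"z",np.mean(Z).round(5),s["clock"])
E
python3 f.py; python3 -m handwheel '[[0,0,0.4,0,0,0],[0,0,0.3,0,0,0],[0,0,0.2,0,0,0],[0,0,0,0,0,0]]' | grep -E "force:|pos"; python3 f.py;  python3 -m handwheel '[[0,0,0.15,0,0,0],[0,0,0.15,0,0,0],[0,0,0,0,0,0]]' | grep -E "force:|pos"; python3 f.py
```

```text
F [-0.01 -0.09 -0.3 ] z 0.17463 12.85
position: [0.5086, -0.2804, 0.1546]
force: [0.3, 0.0, -0.8]
gripper_force: 30.0
F [-0.22  0.05 -0.32] z 0.15597 13.5833
position: [0.509, -0.2807, 0.1493]
force: [-0.3, 0.0, -0.8]
gripper_force: 30.0
F [ 0.05 -0.2  -0.35] z 0.14995 14.2333
```

Baseline is −0.33 N and there's no contact yet, with TCP at z 0.150. I'll go down in 2–3 mm steps.

```bash
python3 -m handwheel '[[0,0,0.1,0,0,0],[0,0,0.05,0,0,0],[0,0,0,0,0,0]]' | grep -E "force:"; python3 f.py;  python3 -m handwheel '[[0,0,0.1,0,0,0],[0,0,0,0,0,0]]' | grep -E "force:"; python3 f.py
```

```text
force: [-0.2, 0.8, -0.5]
gripper_force: 30.0
F [ 0.2  -0.18 -0.05] z 0.147 14.8833
force: [0.1, -0.3, -1.7]
gripper_force: 30.0
F [ 0.12  0.28 -0.61] z 0.14498 15.45
```

```bash
python3 -m handwheel '[[0,0,0.1,0,0,0],[0,0,0,0,0,0]]' | grep -E " force:|^force"; python3 f.py
```

```text
force: [0.1, 0.4, 0.5]
F [0.26 0.18 0.47] z 0.14305 16.0167
```

```bash
python3 -m handwheel '[[0,0,0.1,0,0,0],[0,0,0,0,0,0]]' | grep -E " force:|^force"; python3 f.py
```

```text
force: [0.2, -0.1, 1.6]
F [-0.23 -0.1   1.7 ] z 0.14108 16.5833
```

```bash
python3 -m handwheel '[[0,0,0.1,0,0,0],[0,0,0.02,0,0,0],[0,0,0,0,0,0]]' | grep -E " force:|^force"; python3 f.py
```

```text
force: [0.3, -0.2, 4.4]
F [0.27 0.11 3.46] z 0.13871 17.2333
```

Average press is 3.8 N, or about 4.8 mm, near the disc's centre and well short of the stop. I'll lift out.

```bash
python3 -m handwheel '[[0,0,-0.3,0,0,0],[0,0,-0.6,0,0,0],[0,0,-0.9,0,0,0],[0,0,-0.9,0,0,0],[0,0,-0.9,0,0,0],[0,0,-0.9,0,0,0],[0,0,-0.9,0,0,0],[0,0,-0.7,0,0,0]]' | grep -E "pos|force"
python3 - <<'E'
from h import *
I={c:get_image(c) for c in("side","top")}
s=observe(); p=s["position"]; print(p)
for c in I:
  q=place_of("tool_tip",c)[:1]; print(c,proj(I[c],p-[0,0,.115]),q and np.array(q[0]["point"])*[640,480])
  t=trace("mug",c)[0]; print(t["rect"],t["score"])
# mug rim in top view: compare with projected rim circle
t=np.linspace(0,6.28,60)
for c in I:
  a=I[c]["image"].copy()
  for z in(.095,.0):
    pts=np.array([proj(I[c],[.520+.038*np.cos(k),.035+.038*np.sin(k),z]) for k in t]); cv2.polylines(a,[pts.round().astype(int)],True,(255,255,0) if z else (0,255,0),1)
  u,v=map(int,proj(I[c],[.52,.035,.05])); I[c+"a"]=cv2.resize(a[v-65:v+65,u-65:u+65],None,fx=3,fy=3)
cv2.imwrite("pics/mug.png",np.hstack([I["sidea"],I["topa"]])[:,:,::-1])
a=np.radians(10); tip=np.array([.528,.035,.135]); plan(tip+.115*np.array([-np.sin(a),0,np.cos(a)]),[np.sin(a),0,-np.cos(a)],[.042,.999,0],24)
E
```

```text
position: [0.5091, -0.2809, 0.2628]
force: [0.6, 0.0, -0.1]
gripper_force: 30.0
[ 0.50995946 -0.28148309  0.26358577]
side (np.float64(433.59154522547504), np.float64(322.0843647791149)) [433.088 321.984]
[0.4483, 0.5062, 0.0897, 0.16] 0.56
top (np.float64(514.9627459580013), np.float64(258.90108924997537)) [309.696 259.392]
[0.4757, 0.5259, 0.1036, 0.0885] 0.63Traceback (most recent call last):
  File "<stdin>", line 9, in <module>
RuntimeError: dictionary changed size during iteration
```

Run:
```python
from h import *
I={c:get_image(c) for c in("side","top")}; out=[]
t=np.linspace(0,6.28,60)
for c in I:
  a=I[c]["image"].copy()
  for z in(.095,.0):
    pts=np.array([proj(I[c],[.520+.038*np.cos(k),.035+.038*np.sin(k),z]) for k in t]); cv2.polylines(a,[pts.round().astype(int)],True,(255,255,0) if z else (0,255,0),1)
  u,v=map(int,proj(I[c],[.52,.035,.05])); out.append(cv2.resize(a[v-65:v+65,u-65:u+65],None,fx=3,fy=3))
cv2.imwrite("pics/mug.png",np.hstack(out)[:,:,::-1])
a=np.radians(10); tip=np.array([.528,.035,.135]); plan(tip+.115*np.array([-np.sin(a),0,np.cos(a)]),[np.sin(a),0,-np.cos(a)],[.042,.999,0],24)
```

```text
N 24 row [ 0.031  0.656  0.023 -0.005 -0.105 -0.001]
```

View pics/mug.png

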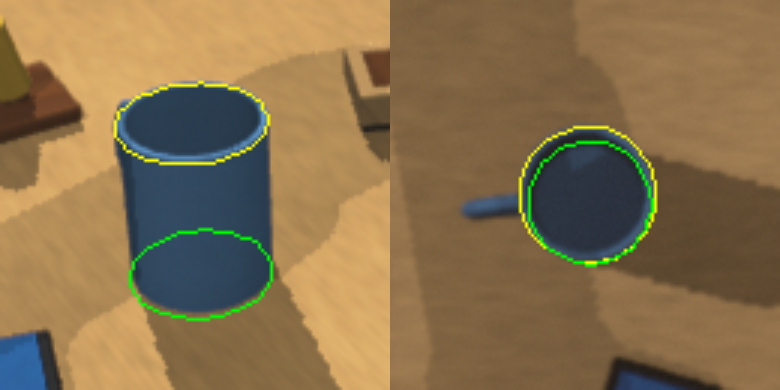

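The drawn rim and base circles fit the mug in both views (within about 2 mm), so its centre is at (0.520, 0.035).

```bash
for i in 1 2 3; do python3 -m handwheel '[[0.031,0.656,0.023,0,-0.105,0],[0.031,0.656,0.023,0,-0.105,0],[0.031,0.656,0.023,0,-0.105,0],[0.031,0.656,0.023,0,-0.105,0],[0.031,0.656,0.023,0,-0.105,0],[0.031,0.656,0.023,0,-0.105,0],[0.031,0.656,0.023,0,-0.105,0],[0.031,0.656,0.023,0,-0.105,0]]' | grep pos; done
python3 - <<'E'
from h import *
I={c:get_image(c) for c in("side","top")}
s=observe(); z=R.from_rotvec(s["ee_rot"]).as_matrix()[:,2]; t=s["position"]+.115*z; print(s["position"],z,"tip",t,s["clock"])
for c in I:
  q=place_of("tool_tip",c)[:1]; print(c,proj(I[c],t),q and (q[0]["score"],np.array(q[0]["point"])*[640,480]))
a=np.radians(10); zz=[np.sin(a),0,-np.cos(a)]
for h,N in((.012,16),): plan(np.array([.528,.035,h])-.115*np.array(zz),zz,[.042,.999,0],N)
E
```

```text
position: [0.5084, -0.1741, 0.2561]
position: [0.508, -0.0692, 0.2519]
position: [0.5079, 0.0357, 0.2474]
[0.50777331 0.03719757 0.24727673] [ 0.17440415 -0.00761155 -0.98464474] tip [0.52782979 0.03632224 0.13404258] 20.4
side (np.float64(287.1395935833652), np.float64(192.55936481310167)) (0.55, array([286.592, 194.688]))
top (np.float64(313.5412714058137), np.float64(245.10004649543788)) []
N 16 row [ 0.067  0.     0.376 -0.008  0.001  0.001]
```

```bash
for i in 1 2; do python3 -m handwheel '[[0.067,0,0.376,0,0,0],[0.067,0,0.376,0,0,0],[0.067,0,0.376,0,0,0],[0.067,0,0.376,0,0,0],[0.067,0,0.376,0,0,0],[0.067,0,0.376,0,0,0],[0.067,0,0.376,0,0,0],[0.067,0,0.376,0,0,0]]' | grep -E "pos|^force"; done; python3 f.py; python3 -m handwheel '[[0.018,0,0.1,0,0,0],[0.009,0,0.05,0,0,0],[0,0,0,0,0,0]]' | grep -E "pos|^force"; python3 f.py
```

```text
position: [0.5086, 0.0343, 0.1859]
force: [-0.4, -0.3, -0.7]
position: [0.5087, 0.0342, 0.1249]
force: [-0.6, -0.1, -0.7]
F [-0.16 -0.23 -0.4 ] z 0.12531 22.2333
position: [0.5086, 0.0343, 0.1225]
force: [-0.0, 0.1, -0.9]
F [-0.05 -0.31 -0.58] z 0.12262 22.8833
```

```bash
python3 -m handwheel '[[0.018,0,0.1,0,0,0],[0,0,0,0,0,0]]' | grep -E "pos|^force"; python3 f.py; python3 -m handwheel '[[0.009,0,0.05,0,0,0],[0,0,0,0,0,0]]' | grep -E "pos|^force"; python3 f.py
```

```text
position: [0.5085, 0.0342, 0.1203]
force: [-0.2, -0.5, -1.3]
F [ 0.17  0.29 -0.6 ] z 0.12053 23.45
position: [0.5088, 0.0343, 0.1196]
force: [-0.8, -0.1, 1.0]
F [ 0.01 -0.    0.65] z 0.11963 24.0167
```

```bash
python3 -m handwheel '[[0.009,0,0.05,0,0,0],[0,0,0,0,0,0]]' | grep -E "pos|^force"; python3 f.py
```

```text
position: [0.509, 0.0342, 0.1191]
force: [-3.9, 0.2, 11.1]
F [-3.14  0.21 10.32] z 0.11915 24.5833
```

It's on the floor of the mug. I'll ease off half a millimetre and release.

```bash
python3 -m handwheel '[[-0.005,0,-0.03,0,0,0],[0,0,0,0,0,0]]' | grep -E "pos|^force"; for i in 1 2; do python3 -m handwheel '[[0,0,0,0,0,0],[0,0,0,0,0,0],[0,0,0,0,0,0],[0,0,0,0,0,0],[0,0,0,0,0,0],[0,0,0,0,0,0]]' 1| grep -E "wid|force"; done
python3 - <<'E'
from h import *
im=get_image("side"); save("s4.png",im,(190,100,390,300),3)
E
```

```text
position: [0.5088, 0.0342, 0.1194]
force: [-1.4, 0.2, 3.6]
force: [0.3, 0.2, -0.2]
width: 0.515
gripper_force: 0.0
force: [0.3, -1.0, -0.2]
width: 0.945
gripper_force: 0.0
```

View pics/s4.png

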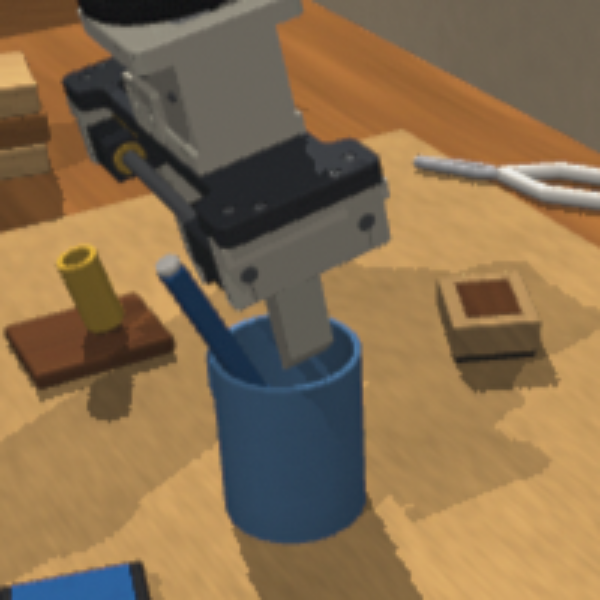

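The tool leans against the mug's near rim, with its cap at crop (170,265), clear of the fingers. The mug is upright. I'll retreat upwards, slightly away from the tool.

```bash
for i in 1 2; do python3 -m handwheel '[[-0.25,0,-0.5,0,0,0],[-0.2,0,-0.6,0,0,0],[-0.2,0,-0.6,0,0,0],[-0.2,0,-0.6,0,0,0],[-0.2,0,-0.6,0,0,0],[-0.2,0,-0.6,0,0,0],[-0.2,0,-0.6,0,0,0],[-0.2,0,-0.6,0,0,0]]' | grep -E "clock|pos|force"; done
python3 -m handwheel '[[0,0,0,0,0,0],[0,0,0,0,0,0],[0,0,0,0,0,0]]' | grep clock
python3 - <<'E'
from h import *
save("s5.png",get_image("side"))
E
```

```text
clock: 26.47
position: [0.5246, 0.0337, 0.2181]
force: [0.0, -0.4, -0.8]
gripper_force: 0.0
clock: 27.13
position: [0.5405, 0.0331, 0.3164]
force: [0.6, -1.4, 0.0]
gripper_force: 0.0
clock: 27.38
```

View pics/s5.png

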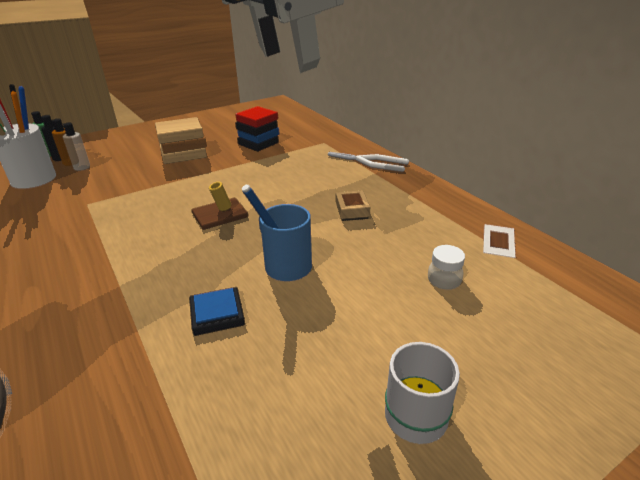

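The tool rests in the upright mug at (287,242). The stamp, pad and jar are at their old pixels, and the gripper is clear.

```bash
python3 -c "from cell import sign_off; print(sign_off())"
```

```text
the job is handed in; nothing more can be done
None
```

The tool's tip pressed the pot's disc down about 5 mm (3.8 N, well short of its stop), and the tool now stands tip down in the upright mug; the stamp, ink pad and jar look unmoved, and I handed the job in at about 27 s.

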